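Feel the end float of a label unwinder's shaft

ROBOT

A 6-joint arm with a two-finger parallel gripper is mounted at the origin on a cart in front of the work surface, level with it; the furniture and walls round the work are solid. World frame = base frame: x ahead of the robot, y to its left, z up, the work surface at z = 0. Lengths are in mm, angles in rad, forces in N, time in s.
With the tool pointing down it reaches from about 350 to 1000 mm from the base axis. Payload 7.1 kg.
Tool frame: the origin (TCP) lies midway between the tips of the shut fingers; the grasp point (between the pads) lies 19 mm behind it (manip.pinch_z is the z of the grasp point in the tool frame, in mm); z points along the fingers, y is the line along which they close (so a half turn about z gives the same grasp; the last joint's range is limited). The gripper opens to 85 mm and grips with 20 to 120 N. Pads are 22 mm wide; open, the fingers measure 114 mm over their backs; the gripper's body (76 mm by 85 mm) begins 54 mm behind the grasp point. The pads swing forward as they close: fully open they stand 13 mm farther back than shut.
Start: joints at [-1.18, 0.423, 1.63, -0, 1.089, -0.019], TCP at [249.032, -573.226, 231.319] pointing down, gripper open.
Joint ranges: [-3, 3], [-0.9, 2.11], [0.09, 2.58], [-1.31, 4.45], [0.11, 2.69], [-2.54, 2.54]. Speed limits (rad/s): [2.39, 2.39, 3.01, 3.14, 3.14, 3.14].

INTERFACE

Orientations are given as a unit quaternion [x, y, z, w].
In Python, from station import telemetry, eyes, manip gives the robot as it stands.
- The arm moves only by the shell command python3 -m pendant 'ROWS' [OPENING] [FORCE]. ROWS is JSON, a list of rows, each an object with "translation": the shift along the tool's x, y, z in mm, a list of three; "angular": the turn, a rotation vector about the tool's x, y, z in degrees, a list of three. In form: [{"translation": [dx, dy, dz], "angular": [wx, wy, wz]}, ...]. A call has 1 to 20 rows; each row shifts and turns the commanded pose from where the row before left it, along the tool's axes as they then stand; what a row does not reach is not made up. A row lasts 1/8 s, in which the tool goes at most 62.5 mm and 10.7 degrees, less where a joint would pass 70% of its speed; a pose out of reach is approached as far as the arm can. A call with a gripper value outside its range is refused whole. OPENING is the finger opening in mm, from 0 to 85.4, set as the call begins (- or left out, the last holds). The fingers move at their own pace and stop on an object; FORCE is the grip in N (left out, the last holds). Time passes only in rows, so rows that do not move let the fingers close. It gives the time, the measured TCP pose, the force, the opening and the grip force at its end, in the units of the state.
- telemetry.state(): the state, without advancing time (a new reading comes with each control period).
- eyes.read_camera(name): name is "scene" or "top" or "wrist"; returns (picture, depth): 400x640x3 uint8, red, green, blue; 400x640 float32, mm along the optical axis (not along the pixel's ray), 0 where there is no reading.
- eyes.camera_model(name): a dict with "vfov" (degrees; the focal length in pixels is half the picture's height over the tangent of half this angle, whatever the lens; pixels are square), "cx", "cy" (the principal point, pixels), "pose" (4x4, takes a point from camera to world coordinates). Camera axes: x right, y up, looking along -z (the intrinsics and any distortion apply to the point x, -y, -z); pixel columns grow to the right and rows downward; lengths in mm; the calibration is good to about 2 mm. The wrist camera is an equidistant fisheye: a pixel r from the principal point sees the ray r / f radians off the axis. A picture is of the moment at which its call begins: read the wrist's pose just before it. camera_model takes no time and is no camera call; for the wrist camera it gives the pose at the moment of the call.
- manip.close_job(): hands the job in; it is judged then, once.
The state is a dict: "t": time; "joint_positions": joint angles; "qd": joint speeds; "joint_torque": joint torques, N m; "position": TCP position; "ee_rot": TCP orientation; "wrist_force": force on the tool from outside, world axes, zero at the start; "moment": the same for the moment, N m; "opening": finger opening in mm; "gripper_force": force on a finger pad.
Only numpy, scipy, OpenCV 4.12 (cv2) and the standard library are available. Lean on these libraries where they do the work, as an engineer would, in place of code of your own. Each camera call takes 0.05 s, during which the arm holds its last target. There are 200 camera calls.

TASK

The label roll must run without rubbing at either end of its shaft's play: take the unwinder's black knob, push the shaft in along its axis and hold it solid against its inner stop with about 10 newtons, then pull it out and hold it likewise against its outer stop. Both stops are hidden behind soft spring washers; never load one beyond 20 newtons. Then leave the shaft at rest midway between the stops you felt, let go, and leave everything else on the desk where it is.

Things in the scene. Friction and masses are not known exactly. Their poses are not given: they have to be found in the camera images.
- stand: Grey label unwinder, fixed to the desk. Origin: under the housing's centre, at desk height. Foot plate 110 (x) by 175 mm (y -125 to +50), 13 high; closed round housing, diameter 52, lying along y from -34 to +34, axis 75 mm up. A shaft runs through it along y (x = 0, z = 75): white label roll (diameter 60) on the -y end, black knob on the +y end. +y is OUT (pull), -y is IN (push).
- knob_mid (a point): Middle of the black ribbed knob, on the shaft's axis, 75 mm above the desk; axes as the stand's. Knob: diameter 28, 36 mm long, free all round, gripped across from above. The middle of the play puts this point 80 to 103 mm out from the stand's origin, differing from unit to unit, and cannot be seen.
- rear_cap: Aluminium end cap (diameter 55 mm) on the roll side of the housing; origin at the middle of its outer face, y = -34, z = 75 mm of the stand. Hides the inner stop with its washer, which the shaft loads when pushed in. The robot's own touch on the cap is not load on the stop.
- front_cap: The same on the knob side; origin 34 mm on the +y side of the stand's origin. It hides the outer stop: the shaft's collar presses on this when the shaft is pulled out.
- shaft: Shaft with roll and knob (0.3 kg): slides as one along the stand's y, does not turn; friction of 2.5 N holds it where it is left. Origin on the axis, 90 mm to the -y side of point knob_mid. Play 16 to 22 mm between solid stops; over the last 5 mm before each a soft spring washer adds 0 to 1.3 N. Starts off both solid stops.
- note_block: Bystander: yellow block of sticky notes, 77x77x33 mm; origin under its centre.
- rubber_stamp: Bystander: rubber stamp with dark turned handle, 29x62x58 mm; origin under its centre.
- stapler: Bystander: red and black stapler, 36x146x50 mm; origin under its centre.
- stamp_pad: Bystander: blue ink pad tin, 79x112x19 mm; origin under its centre.
- marker: Bystander: blue and white marker pen lying on the desk, 17x135x16 mm; origin under its centre.

How it is judged:
By the outcome, as a careful person would: the job done as asked, in the order asked, and still so for the second after the job is handed in, with the robot touching nothing.
It also fails if it takes over 51 s, if anything falls off the work surface, if the arm or the gripper's body presses on something with over 40 N, if the wrist force passes 120 N, or if a joint passes its speed limit or range.

## Working session

There is one attempt and no reset: what is moved stays moved. The work goes in short steps, Python scripts to look and compute and a shell command to move; the robot and the scene stay as the last step left them, time stands still between calls to the robot, and variables do not carry over. Pictures are saved under pics/ and viewed, at most 10 in all, crops included, and the job is handed in when it is done.

```bash
mkdir -p pics; ls; python3 - <<'E'
from station import telemetry, eyes, manip
import cv2,numpy as np
for n in("scene","top"):
    p,d=eyes.read_camera(n); cv2.imwrite(f"pics/{n}0.png",p[:,:,::-1]); np.savez(f"{n}0.npz",p=p,d=d)
    m=eyes.camera_model(n); print(n,m)
s=telemetry.state();print(s, manip.pinch_z)
E
```

```text
pics
scene {'vfov': 45.2474578460088, 'cx': 322.6379656576413, 'cy': 204.78441272143942, 'pose': array([[-6.50711046e-01,  3.69007398e-01, -6.63632936e-01,
        -3.13761374e+02],
       [-7.59310138e-01, -3.10668366e-01,  5.71780797e-01,
         6.78752155e+02],
       [ 4.82158444e-03,  8.75967298e-01,  4.82346396e-01,
         6.90516911e+02],
       [ 0.00000000e+00,  0.00000000e+00,  0.00000000e+00,
         1.00000000e+00]])}
top {'vfov': 52.30173770531361, 'cx': 315.2129726205695, 'cy': 191.32982293008482, 'pose': array([[-1.20053467e-01,  9.70031129e-01, -2.11250499e-01,
         3.27409244e+02],
       [-9.92758367e-01, -1.16393846e-01,  2.97203080e-02,
        -6.12271555e+01],
       [ 4.24136596e-03,  2.13288726e-01,  9.76980005e-01,
         1.06880184e+03],
       [ 0.00000000e+00,  0.00000000e+00,  0.00000000e+00,
         1.00000000e+00]])}
{'t': 0.1, 'joint_positions': array([-1.18002844e+00,  4.23781772e-01,  1.63061350e+00, -2.05624743e-05,
        1.08862897e+00, -1.90132164e-02]), 'qd': array([ 0.00348988, -0.00135383, -0.00388745,  0.00017468, -0.00118599,
        0.00147838]), 'joint_torque': array([ 4.43058289e-04, -5.58424044e+01, -2.82443690e+01,  3.82126314e-05,
        2.97828752e-03, -2.62210136e-05]), 'position': array([ 248.82402764, -572.78345031,  230.61263366]), 'ee_rot': array([ 9.79082037e-01,  2.03464622e-01, -1.41233856e-04, -7.01781158e-04]), 'wrist_force': array([-0.36386252, -0.11160163, -0.17359191]), 'moment': array([-0.01177689, -0.01494299, -0.03542503]), 'gripper_force': 0.0, 'opening': 85.16413276962498} -18.700000000000003
```

View pics/scene0.png

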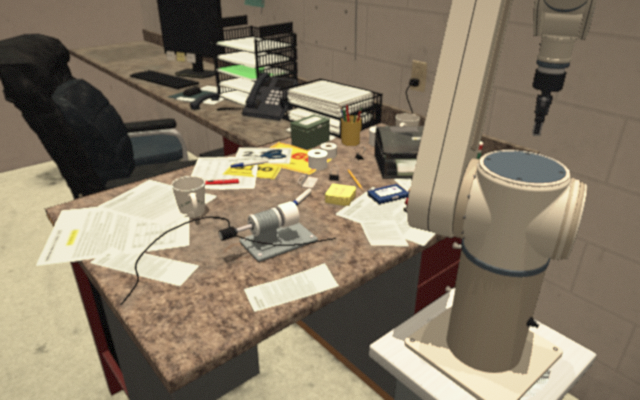

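View pics/top0.png

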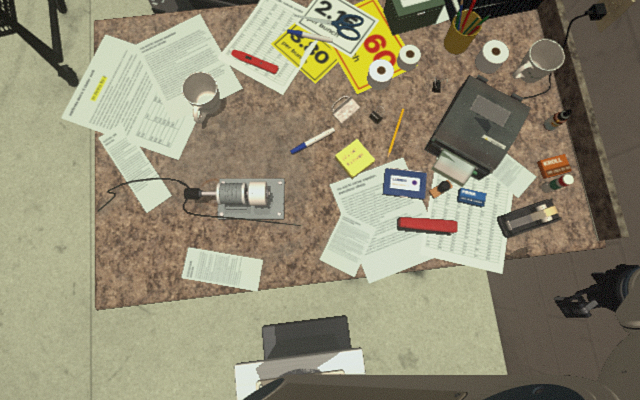

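The scene and top views show the unwinder. In the top view the knob is near (192,193), the housing near (231,193) and the roll near (258,193), with the axis running along the image row.

```bash
cat > h.py <<'E'
import numpy as np
from station import telemetry, eyes, manip
def pts(name,uv,depth,m=None):
    m=m or eyes.camera_model(name); f=200/np.tan(np.radians(m["vfov"]/2))
    uv=np.atleast_2d(uv).astype(float); x=(uv[:,0]-m["cx"])/f; y=(uv[:,1]-m["cy"])/f
    c=np.c_[x,-y,-np.ones(len(x))]*np.asarray(depth).reshape(-1,1)
    return c@m["pose"][:3,:3].T+m["pose"][:3,3]
E
python3 - <<'E'
from h import *
import cv2
z=np.load("top0.npz");p,d=z["p"],z["d"]
cv2.imwrite("pics/topcrop.png",cv2.resize(p[165:230,175:300,::-1],None,fx=6,fy=6,interpolation=cv2.INTER_CUBIC))
v,u=np.mgrid[160:235,170:310]; u=u.ravel();v=v.ravel()
P=pts("top",np.c_[u,v],d[v,u]); rgb=p[v,u].astype(int)
def rep(n,k):
    q=P[k];print(n,k.sum(),q.min(0).round(),q.max(0).round(),np.median(q,0).round(1))
print("desk z",np.median(P[:,2]))
hi=P[:,2]>65
rep("all hi",hi)
q=P[hi&(P[:,2]<125)]; c=q[:,:2].mean(0); w=np.linalg.svd(q[:,:2]-c)[2][0]; print("axis",w,c)
s=(q[:,:2]-c)@w
n=np.array([-w[1],w[0]])
for a in range(-100,110,8):
    k=abs(s-a)<4
    if k.sum(): t=(q[k,:2]-c)@n;print(a,k.sum(),(c+a*w).round(),"zmax",q[k,2].max().round(),"lat",t.min().round(),t.max().round(), rgb[hi&(P[:,2]<125)][k].mean(0).round())
pl=(P[:,2]>8)&(P[:,2]<20)&(abs(rgb.max(1)-rgb.min(1))<25)
rect=cv2.minAreaRect(P[pl][:,:2].astype(np.float32));print("plate",rect)
E
```

```text
desk z 0.2756981764731563
all hi 1519 [327. -61.  65.] [ 607.  252. 1069.] [557.6 105.4  95.4]
axis [-0.0962703  -0.99535523] [556.91781703 116.87171273]
-100 57 [567. 216.] zmax 116.0 lat -46.0 22.0 [62. 56. 49.]
-92 61 [566. 208.] zmax 114.0 lat -49.0 20.0 [57. 53. 46.]
-84 53 [565. 200.] zmax 93.0 lat -50.0 20.0 [54. 52. 45.]
-76 37 [564. 193.] zmax 88.0 lat -50.0 19.0 [96. 90. 82.]
-68 20 [563. 185.] zmax 80.0 lat -51.0 10.0 [136. 127. 116.]
-60 18 [563. 177.] zmax 80.0 lat -50.0 10.0 [144. 134. 122.]
-52 17 [562. 169.] zmax 82.0 lat -50.0 9.0 [155. 145. 133.]
-44 12 [561. 161.] zmax 82.0 lat 2.0 9.0 [183. 171. 158.]
-36 7 [560. 153.] zmax 102.0 lat -4.0 8.0 [209. 201. 183.]
-28 75 [560. 145.] zmax 105.0 lat -21.0 30.0 [176. 174. 160.]
-20 72 [559. 137.] zmax 102.0 lat -19.0 30.0 [132. 133. 123.]
-12 65 [558. 129.] zmax 103.0 lat -20.0 30.0 [128. 129. 120.]
-4 67 [557. 121.] zmax 105.0 lat -21.0 30.0 [125. 126. 117.]
4 67 [557. 113.] zmax 103.0 lat -21.0 29.0 [126. 128. 118.]
12 72 [556. 105.] zmax 104.0 lat -21.0 30.0 [129. 130. 121.]
20 69 [555.  97.] zmax 103.0 lat -20.0 29.0 [129. 131. 121.]
28 64 [554.  89.] zmax 103.0 lat -22.0 29.0 [171. 170. 156.]
36 85 [553.  81.] zmax 101.0 lat -22.0 31.0 [128. 125. 115.]
44 30 [553.  73.] zmax 103.0 lat -24.0 23.0 [198. 196. 179.]
52 78 [552.  65.] zmax 108.0 lat -26.0 29.0 [215. 214. 198.]
60 77 [551.  57.] zmax 106.0 lat -26.0 29.0 [212. 210. 194.]
68 78 [550.  49.] zmax 107.0 lat -26.0 29.0 [214. 213. 198.]
76 83 [550.  41.] zmax 107.0 lat -26.0 29.0 [214. 214. 200.]
84 91 [549.  33.] zmax 105.0 lat -27.0 31.0 [172. 167. 152.]
92 24 [548.  25.] zmax 88.0 lat -8.0 13.0 [118. 112. 105.]
plate ((546.4859619140625, 59.61872100830078), (211.19699096679688, 124.13440704345703), 83.22135925292969)
```

View pics/topcrop.png

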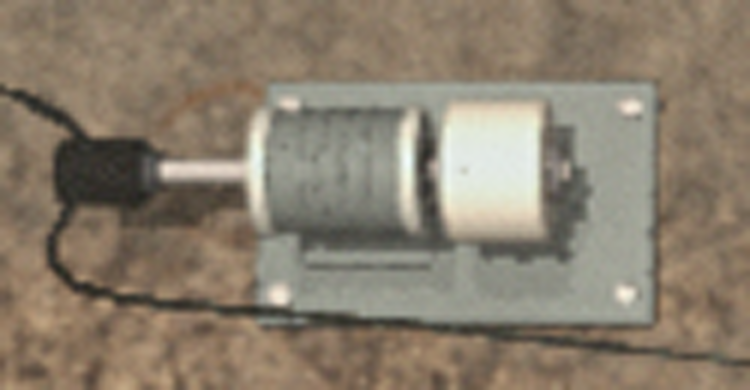

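The crop shows the knob (dark, crop 57–155 × 140–205), the thin shaft, the housing with two caps, the white roll and the plate. A cable runs close to the knob, so I'll check its height and get a more exact axis.

```bash
python3 - <<'E'
from h import *
import cv2
z=np.load("top0.npz");p,d=z["p"],z["d"]
v,u=np.mgrid[150:240,100:310]; u=u.ravel();v=v.ravel()
P=pts("top",np.c_[u,v],d[v,u]); 
ok=d[v,u]>0
f=lambda k:print(k.sum(),[(int(a),int(b),*c.round().astype(int)) for a,b,c in zip(u[k],v[k],P[k])][::max(1,k.sum()//25)])
ok&=P[:,2]<300
f(ok&(P[:,2]>20)&((v<183)|(v>207)))     # cable / anything high off the axis
f(ok&(P[:,2]>60)&(u<206))
# axis from the white roll / caps / housing columns: column midpoints at height >80 -> lateral mid
E
python3 - <<'E'
from h import *
import cv2
z=np.load("top0.npz");p=z["p"];m=eyes.camera_model("top")
def onz(uv,zz):
    a=pts("top",uv,[[500]]*len(uv),m);o=m["pose"][:3,3];r=a-o;return o+r*((zz-o[2])/r[:,2:])
g=p[165:230,175:300]
hsv=cv2.cvtColor(g,cv2.COLOR_RGB2HSV)
# plate corners from crop view (crop px/6)
C=np.array([[267,82],[657,82],[657,324],[258,324]])/6+[175,165]
q=onz(C-0.4,13);print("plate corners",q.round(1)); print([np.linalg.norm(q[i]-q[(i+1)%4]).round(1) for i in range(4)])
for n,x in dict(capL=[250,170],capfrontend=[266,170],rollL=[440,170],rollR=[548,170],knobL=[57,172],knobR=[157,172]).items():
    print(n,onz(np.array([x])/6+[175,165]-0.4,75).round(1))
E
```

```text
285 [(148, 178, np.int64(613), np.int64(304), np.int64(119)), (159, 178, np.int64(608), np.int64(276), np.int64(124)), (170, 178, np.int64(607), np.int64(252), np.int64(117)), (151, 179, np.int64(609), np.int64(297), np.int64(121)), (162, 179, np.int64(606), np.int64(271), np.int64(121)), (173, 179, np.int64(603), np.int64(245), np.int64(120)), (141, 180, np.int64(610), np.int64(321), np.int64(120)), (173, 180, np.int64(600), np.int64(244), np.int64(121)), (133, 181, np.int64(610), np.int64(341), np.int64(117)), (180, 181, np.int64(597), np.int64(229), np.int64(118)), (181, 182, np.int64(595), np.int64(227), np.int64(116)), (258, 182, np.int64(579), np.int64(46), np.int64(90)), (228, 208, np.int64(537), np.int64(138), np.int64(20)), (185, 211, np.int64(526), np.int64(226), np.int64(102)), (190, 213, np.int64(521), np.int64(216), np.int64(96)), (197, 214, np.int64(518), np.int64(202), np.int64(85)), (201, 215, np.int64(516), np.int64(194), np.int64(79)), (201, 216, np.int64(514), np.int64(195), np.int64(75)), (212, 216, np.int64(513), np.int64(171), np.int64(65)), (223, 216, np.int64(
[... 1490 characters left out ...]
p.int64(85)), (190, 197, np.int64(564), np.int64(218), np.int64(80)), (192, 198, np.int64(561), np.int64(213), np.int64(80)), (186, 201, np.int64(549), np.int64(221), np.int64(105)), (185, 209, np.int64(530), np.int64(225), np.int64(105)), (193, 213, np.int64(521), np.int64(210), np.int64(89)), (200, 215, np.int64(515), np.int64(195), np.int64(83))]
plate corners [[621.7 157.1  13. ]
 [601.1 -15.1  13. ]
 [493.   -3.8  13. ]
 [513.7 168.6  13. ]]
[np.float64(173.4), np.float64(108.7), np.float64(173.7), np.float64(108.6)]
capL [[567.6 153.9  75. ]]
capfrontend [[566.8 147.3  75. ]]
rollL [[558.2  75.6  75. ]]
rollR [[552.9  31.1  75. ]]
knobL [[576.3 233.4  75. ]]
knobR [[571.4 192.3  75. ]]
```

Two findings from the depth image:
- The stand's origin is at about (562, 114), with +y along (0.119, 0.993). The knob's middle is now near (573, 211).
- The cable hangs at z≈105–120 and passes over the knob's outer half.

I'll move above it and look with the wrist camera.

```bash
python3 -m pendant '[{"translation":[0,0,0],"angular":[0,0,-10]},{"translation":[0,0,0],"angular":[0,0,-10]},{"translation":[0,0,0],"angular":[0,0,-10]},{"translation":[0,0,0],"angular":[0,0,-10]},{"translation":[0,0,0],"angular":[0,0,-10]},{"translation":[0,0,0],"angular":[0,0,-9.7]}]' && python3 -m pendant '[{"translation":[44,12.5,0],"angular":[0,0,0]},{"translation":[44,12.5,0],"angular":[0,0,0]},{"translation":[44,12.5,0],"angular":[0,0,0]},{"translation":[44,12.5,0],"angular":[0,0,0]},{"translation":[44,12.5,0],"angular":[0,0,0]},{"translation":[44,12.5,0],"angular":[0,0,0]},{"translation":[44,12.5,0],"angular":[0,0,0]},{"translation":[44,12.5,0],"angular":[0,0,0]},{"translation":[44,12.5,0],"angular":[0,0,0]},{"translation":[44,12.5,0],"angular":[0,0,0]},{"translation":[44,12.5,0],"angular":[0,0,0]},{"translation":[44,12.5,0],"angular":[0,0,0]},{"translation":[44,12.5,0],"angular":[0,0,0]},{"translation":[44,12.5,0],"angular":[0,0,0]},{"translation":[44,12.5,0],"angular":[0,0,0]},{"translation":[44,12.5,0],"angular":[0,0,0]},{"translation":[44,12.5,0],"angular":[0,0,0]},{"translation":[0,0,0],"angular":[0,0,0]}]'
python3 - <<'E'
from h import *
import cv2
m=eyes.camera_model("wrist");p,d=eyes.read_camera("wrist")
np.savez("w1.npz",p=p,d=d,pose=m["pose"],f=200/np.tan(np.radians(m["vfov"]/2)),c=[m["cx"],m["cy"]])
cv2.imwrite("pics/w1.png",p[:,:,::-1]);print(m,telemetry.state()["position"])
E
```

```text
t: 0.85
position: [248.9, -572.9, 230.9]
ee_rot: [0.746, 0.666, 0.0, -0.0]
wrist_force: [-0.1, 0.0, 0.8]
opening: 85.2
gripper_force: 0.0
t: 3.1
position: [549.6, 146.7, 230.9]
ee_rot: [0.747, 0.665, 0.0, -0.0]
wrist_force: [0.4, -0.8, -0.2]
opening: 85.9
gripper_force: 0.0
{'vfov': 65.70646984690485, 'cx': 323.10113410561036, 'cy': 193.7734466175831, 'pose': array([[ 9.93445205e-01,  1.08798883e-01,  3.50632049e-02,
         5.57678075e+02],
       [-1.14308071e-01,  9.44098826e-01,  3.09210399e-01,
         2.26924725e+02],
       [ 5.38615425e-04, -3.11191595e-01,  9.50347042e-01,
         3.72594213e+02],
       [ 0.00000000e+00,  0.00000000e+00,  0.00000000e+00,
         1.00000000e+00]])} [548.68014109 145.1738754  230.74341165]
```

View pics/w1.png

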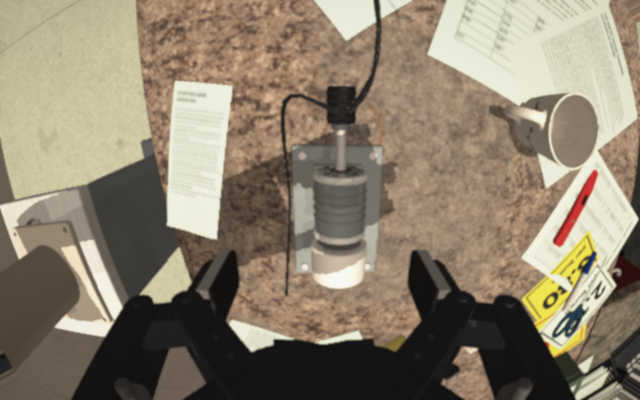

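The wrist view shows the knob at (341,105), the shaft and housing below it, and the roll at (340,268). The cable runs from (378,0) via (357,103) past the knob to (318,103), (285,110) and down on the left. I'll measure the knob and see whether the cable goes over or under it.

```bash
cat >> h.py <<'E'
def wpts(uv,depth,pose,f,c):
    uv=np.atleast_2d(uv).astype(float)-c; r=np.hypot(*uv.T); th=r/f; s=np.tan(th)/np.maximum(r,1e-6)
    q=np.c_[uv[:,0]*s,-uv[:,1]*s,-np.ones(len(uv))]*np.asarray(depth).reshape(-1,1)
    return q@pose[:3,:3].T+pose[:3,3]
E
python3 - <<'E'
from h import *
import cv2
z=np.load("w1.npz");p,d=z["p"],z["d"];a=(z["pose"],float(z["f"]),z["c"])
cv2.imwrite("pics/w1c.png",cv2.resize(p[70:190,270:400,::-1],None,fx=5,fy=5,interpolation=cv2.INTER_CUBIC))
U,V=np.array([0.117,.993]),np.array([.993,-.117]);O=np.array([561.9,113.9])
v,u=np.mgrid[40:300,270:400];u=u.ravel();v=v.ravel();P=wpts(np.c_[u,v],d[v,u],*a)
L=np.c_[(P[:,:2]-O)@V,(P[:,:2]-O)@U,P[:,2]]
print("desk",np.median(P[:,2]))
for y in range(-90,150,6):
    k=(abs(L[:,1]-y)<3)&(L[:,2]>60)&(abs(L[:,0])<38)
    if k.any(): print(y,k.sum(),"x",L[k,0].min().round(1),L[k,0].max().round(1),"z med/max",np.median(L[k,2]).round(1),L[k,2].max().round(1))
dk=(p[v,u].max(1)<60)&(L[:,2]>30)
for x in range(-70,50,6):
    k=dk&(abs(L[:,0]-x)<3)&(L[:,1]>60)&(L[:,1]<160)
    if k.any(): print("x",x,"y",L[k,1].min().round(),L[k,1].max().round(),"z",L[k,2].min().round(),L[k,2].max().round())
E
```

```text
desk -0.07379390114502371
-78 195 x -29.1 29.0 z med/max 100.1 104.9
-72 244 x -29.1 29.6 z med/max 100.7 105.0
-66 237 x -29.0 29.5 z med/max 100.5 104.9
-60 267 x -29.9 28.7 z med/max 100.5 105.3
-54 267 x -29.9 28.2 z med/max 100.6 105.1
-48 267 x -29.8 29.3 z med/max 100.5 105.1
-42 547 x -30.1 29.4 z med/max 95.3 105.4
-36 273 x -23.4 22.8 z med/max 88.1 98.3
-30 94 x -26.3 25.7 z med/max 98.0 101.9
-24 322 x -26.5 26.6 z med/max 97.3 102.3
-18 272 x -25.3 24.2 z med/max 96.8 101.3
-12 232 x -25.3 23.8 z med/max 97.1 101.1
-6 321 x -26.4 25.6 z med/max 96.9 102.5
0 299 x -26.4 26.3 z med/max 97.3 101.9
6 260 x -26.1 24.7 z med/max 97.1 101.4
12 332 x -26.3 25.9 z med/max 97.0 102.1
18 311 x -26.3 25.6 z med/max 97.2 102.4
24 313 x -26.2 25.1 z med/max 96.6 101.2
30 276 x -27.0 25.6 z med/max 97.1 102.5
36 637 x -27.0 26.0 z med/max 90.6 102.6
42 167 x -16.2 15.3 z med/max 78.4 91.5
48 61 x -4.5 4.4 z med/max 77.9 80.3
54 60 x -4.6 4.3 z med/max 77.9 79.9
60 61 x -4.7 4.1 z med/max 78.1 79.9
66 57 x -4.8 4.0 z med/max 77.8 80.4
72 59 x -4.8 5.1 z med/max 78.1 80.5
78 72 x -8.7 7.
[... 260 characters left out ...]
11.4 372.6
120 222 x -13.7 22.7 z med/max 86.9 119.3
126 53 x 17.3 23.9 z med/max 118.4 120.2
132 40 x 20.3 25.4 z med/max 119.9 122.8
138 33 x 21.8 26.2 z med/max 120.5 121.5
144 37 x 23.2 27.5 z med/max 120.6 122.5
x -58 y 60.0 88.0 z 69.0 87.0
x -52 y 70.0 109.0 z 77.0 103.0
x -46 y 108.0 113.0 z 103.0 108.0
x -40 y 112.0 113.0 z 106.0 109.0
x -34 y 110.0 112.0 z 108.0 110.0
x -28 y 107.0 110.0 z 108.0 110.0
x -22 y 104.0 108.0 z 108.0 111.0
x -16 y 92.0 116.0 z 78.0 373.0
x -10 y 86.0 120.0 z 80.0 111.0
x -4 y 85.0 120.0 z 81.0 112.0
x 2 y 87.0 120.0 z 85.0 112.0
x 8 y 87.0 120.0 z 81.0 115.0
x 14 y 88.0 120.0 z 79.0 118.0
x 20 y 115.0 136.0 z 116.0 121.0
x 26 y 130.0 159.0 z 119.0 123.0
```

View pics/w1c.png

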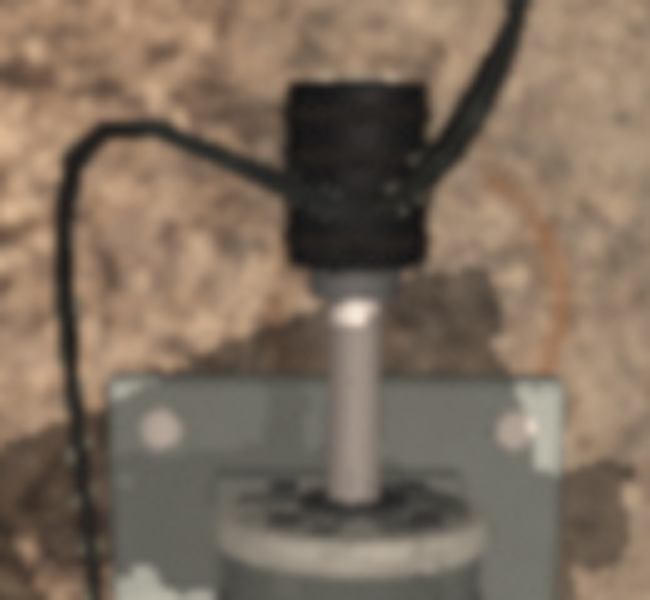

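The wrist depth agrees with the stand model. The axis is at local x≈-0.5, the knob spans local y 85–121, and the cable crosses about 20 mm above it at y≈100. To stay clear of the cable I'll lean the gripper 20° towards the housing, open it only partly, and grip the inner half of the knob.

```bash
python3 -m pendant '[{"translation":[11,4,0],"angular":[0,7,0]},{"translation":[11,4,0],"angular":[0,7,0]},{"translation":[11,4,0],"angular":[0,6,0]},{"translation":[9,4,0],"angular":[0,0,0]},{"translation":[0,0,0],"angular":[0,0,0]}]' 48 30
cat >> h.py <<'E'
O=np.array([561.9,113.9,0]);B=np.array([[.993,-.117,0],[.117,.993,0],[0,0,1]])
def goto(L):
    from scipy.spatial.transform import Rotation as R
    s=telemetry.state();r=R.from_quat(s["ee_rot"]);w=O+B.T@np.array(L)
    print("local",(B@(s["position"]-O)).round(1),"z",(B@r.as_matrix()[:,2]).round(3),"y",(B@r.as_matrix()[:,1]).round(3),"tool move",r.inv().apply(w-s["position"]).round(1))
E
python3 -c "
from h import *
goto([-.5,77,123]);goto([-.5,100.5,57])"
```

```text
t: 3.78
position: [569.9, 182.8, 238.8]
ee_rot: [0.737, 0.654, 0.129, -0.114]
wrist_force: [1.0, 0.9, -0.2]
opening: 47.9
gripper_force: 0.0
local [-1.000e-01  6.940e+01  2.388e+02] z [ 0.001  0.34  -0.94 ] y [ 1.    -0.002  0.001] tool move [-32.3  -0.5 111.4]
local [-1.000e-01  6.940e+01  2.388e+02] z [ 0.001  0.34  -0.94 ] y [ 1.    -0.002  0.001] tool move [-32.6  -0.6 181.5]
```

```bash
python3 -m pendant '[{"translation":[-16,0,0],"angular":[0,0,0]},{"translation":[-16.5,-0.5,10],"angular":[0,0,0]},{"translation":[0,0,30],"angular":[0,0,0]},{"translation":[0,0,30],"angular":[0,0,0]},{"translation":[0,0,25],"angular":[0,0,0]},{"translation":[0,0,15],"angular":[0,0,0]},{"translation":[0,0,0],"angular":[0,0,0]}]'
python3 - <<'E'
from h import *
import cv2
goto([-.5,100.5,57])
p,d=eyes.read_camera("wrist");cv2.imwrite("pics/w2.png",p[:,:,::-1])
p,d=eyes.read_camera("scene");cv2.imwrite("pics/s2.png",cv2.resize(p[180:280,170:330,::-1],None,fx=5,fy=5,interpolation=cv2.INTER_CUBIC))
E
```

```text
t: 4.65
position: [569.0, 189.9, 122.5]
ee_rot: [0.737, 0.654, 0.129, -0.116]
wrist_force: [-0.5, -0.1, 0.4]
opening: 47.8
gripper_force: 0.0
local [ -1.8  76.3 122.5] z [-0.002  0.341 -0.94 ] y [ 1.    -0.002 -0.003] tool move [ 0.4  1.5 69.8]
```

View pics/w2.png

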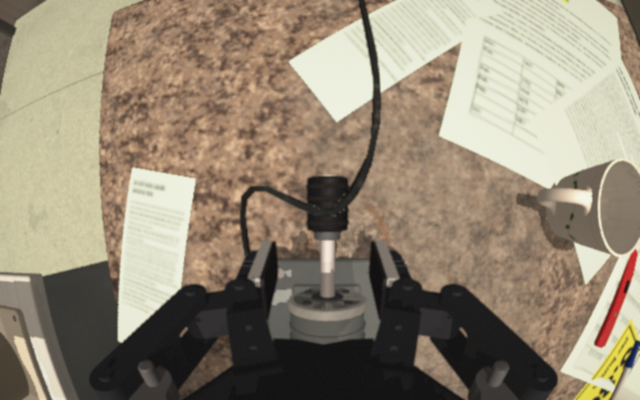

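View pics/s2.png

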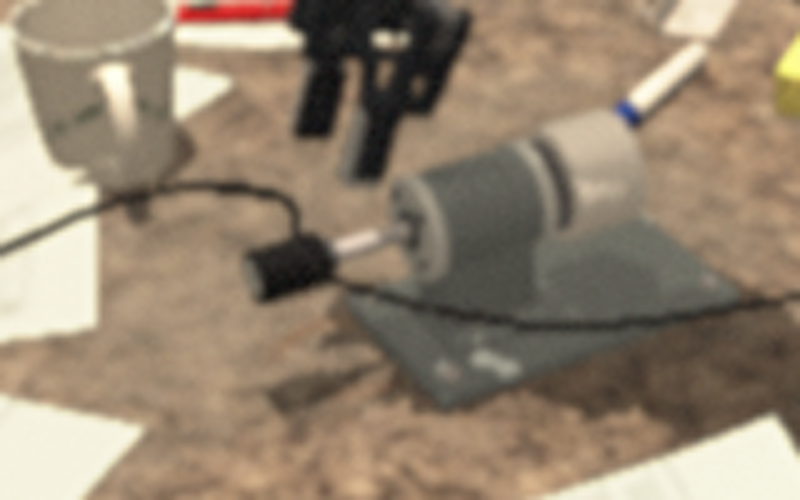

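The wrist view shows the knob at (328,205), centred between the fingers (262 and 384). The cable bends around on the left at (245,230), outside the left finger. The scene view confirms that the cable drapes over the knob and that the fingers are behind it. I'll descend along the tool axis.

```bash
python3 -m pendant '[{"translation":[0,1,15],"angular":[0,0,0]},{"translation":[0,0.5,15],"angular":[0,0,0]},{"translation":[0,0,15],"angular":[0,0,0]},{"translation":[0,0,15],"angular":[0,0,0]},{"translation":[0,0,10],"angular":[0,0,0]},{"translation":[0,0,0],"angular":[0,0,0]}]'; python3 -c "
from h import *
goto([-.5,100.5,57])"
```

```text
t: 5.5
position: [573.7, 214.0, 57.1]
ee_rot: [0.737, 0.654, 0.129, -0.116]
wrist_force: [-0.9, -0.1, -0.3]
opening: 48.1
gripper_force: 0.0
local [  0.  100.8  57.1] z [-0.001  0.342 -0.94 ] y [ 1.    -0.001 -0.002] tool move [-0.3 -0.5 -0. ]
```

```bash
python3 -m pendant '[{"translation":[0,0,0],"angular":[0,0,0]},{"translation":[0,0,0],"angular":[0,0,0]},{"translation":[0,0,0],"angular":[0,0,0]},{"translation":[0,0,0],"angular":[0,0,0]},{"translation":[0,0,0],"angular":[0,0,0]},{"translation":[0,0,0],"angular":[0,0,0]}]' 10 50
cat >> h.py <<'E'
def rd():
    s=telemetry.state();print("t",round(s["t"],2),"L",(B@(s["position"]-O)).round(2),"F",(B@s["wrist_force"]).round(2),"op",round(s["opening"],1),round(s["gripper_force"]))
E
python3 -c "
from h import *
rd()"
```

```text
t: 6.25
position: [574.5, 213.8, 58.3]
ee_rot: [0.737, 0.654, 0.13, -0.115]
wrist_force: [-0.3, 0.4, 1.4]
opening: 26.7
gripper_force: 49.2
t 6.25 L [  0.83 100.64  58.31] F [-0.36  0.34  1.36] op 26.7 49
```

```bash
python3 -m pendant '[{"translation":[-0.94,0,-0.342],"angular":[0,0,0]},{"translation":[-0.94,0,-0.342],"angular":[0,0,0]},{"translation":[-0.94,0,-0.342],"angular":[0,0,0]},{"translation":[-0.94,0,-0.342],"angular":[0,0,0]}]' >/dev/null; python3 -c "
from h import *
rd()"
```

```text
t 6.75 L [ 0.79 96.69 58.27] F [1.44 2.58 1.6 ] op 26.6 49
```

```bash
python3 -m pendant '[{"translation":[-0.94,0,-0.342],"angular":[0,0,0]},{"translation":[-0.94,0,-0.342],"angular":[0,0,0]},{"translation":[0,0,0],"angular":[0,0,0]}]' >/dev/null; python3 -c "
from h import *
rd()"
```

```text
t 7.12 L [ 0.75 94.49 58.18] F [0.02 0.99 3.09] op 26.4 49
```

```bash
python3 -m pendant '[{"translation":[-0.94,0,-0.342],"angular":[0,0,0]},{"translation":[-0.94,0,-0.342],"angular":[0,0,0]},{"translation":[0,0,0],"angular":[0,0,0]}]' >/dev/null; python3 -c "
from h import *
rd()"
```

```text
t 7.5 L [ 0.69 92.55 58.15] F [0.62 2.5  2.44] op 26.3 49
```

```bash
python3 -m pendant '[{"translation":[-0.94,0,-0.342],"angular":[0,0,0]},{"translation":[-0.94,0,-0.342],"angular":[0,0,0]},{"translation":[0,0,0],"angular":[0,0,0]}]' >/dev/null; python3 -c "
from h import *
rd()"
```

```text
t 7.88 L [ 0.67 90.57 58.16] F [1.06 2.39 2.14] op 26.5 49
```

```bash
python3 -m pendant '[{"translation":[-0.94,0,-0.342],"angular":[0,0,0]},{"translation":[-0.94,0,-0.342],"angular":[0,0,0]},{"translation":[0,0,0],"angular":[0,0,0]}]' >/dev/null; python3 -c "
from h import *
rd()"
```

```text
t 8.25 L [ 0.65 88.99 58.29] F [0.27 6.32 2.1 ] op 26.5 49
```

```bash
python3 -m pendant '[{"translation":[-0.94,0,-0.342],"angular":[0,0,0]},{"translation":[-0.94,0,-0.342],"angular":[0,0,0]},{"translation":[0,0,0],"angular":[0,0,0]}]' >/dev/null; python3 -c "
from h import *
rd()"
```

```text
t 8.62 L [ 0.65 88.84 58.73] F [ 0.76 17.95  1.24] op 26.3 50
```

The inner stop is found at L≈88.9, slightly over-pressed. I'll ease off to about 10 N and hold.

```bash
python3 -m pendant '[{"translation":[0.94,0,0.342],"angular":[0,0,0]},{"translation":[0,0,0],"angular":[0,0,0]},{"translation":[0,0,0],"angular":[0,0,0]}]' >/dev/null; python3 -c "
from h import *
rd()"
```

```text
t 9.0 L [ 0.59 88.93 58.47] F [ 0.85 10.93  0.59] op 26.6 50
```

```bash
for i in 1 2 3; do python3 -m pendant '[{"translation":[0,0,0],"angular":[0,0,0]},{"translation":[0,0,0],"angular":[0,0,0]},{"translation":[0,0,0],"angular":[0,0,0]},{"translation":[0,0,0],"angular":[0,0,0]}]' >/dev/null; python3 -c "
from h import *
rd()"; done
```

```text
t 9.5 L [ 0.61 88.93 58.47] F [ 0.82 11.69  0.86] op 26.7 50
t 10.0 L [ 0.64 88.94 58.48] F [ 1.1  11.39  1.41] op 26.5 50
t 10.5 L [ 0.62 88.92 58.48] F [ 1.23 12.19  1.07] op 26.7 50
```

Inner stop held for 1.5 s at about 11 N, at L=88.93. Next I'll pull out.

```bash
python3 -m pendant '[{"translation":[0.94,0,0.342],"angular":[0,0,0]},{"translation":[0.94,0,0.342],"angular":[0,0,0]},{"translation":[0.94,0,0.342],"angular":[0,0,0]},{"translation":[0.94,0,0.342],"angular":[0,0,0]},{"translation":[0.94,0,0.342],"angular":[0,0,0]},{"translation":[0.94,0,0.342],"angular":[0,0,0]},{"translation":[0.94,0,0.342],"angular":[0,0,0]},{"translation":[0.94,0,0.342],"angular":[0,0,0]},{"translation":[0.94,0,0.342],"angular":[0,0,0]},{"translation":[0.94,0,0.342],"angular":[0,0,0]},{"translation":[0.94,0,0.342],"angular":[0,0,0]},{"translation":[0.94,0,0.342],"angular":[0,0,0]},{"translation":[0.94,0,0.342],"angular":[0,0,0]},{"translation":[0.94,0,0.342],"angular":[0,0,0]},{"translation":[0,0,0],"angular":[0,0,0]}]' >/dev/null; python3 -c "
from h import *
rd()"
```

```text
t 12.38 L [  0.57 101.8   58.15] F [ 1.22 -2.02  2.68] op 26.3 50
```

```bash
python3 -m pendant '[{"translation":[0.94,0,0.342],"angular":[0,0,0]},{"translation":[0.94,0,0.342],"angular":[0,0,0]},{"translation":[0,0,0],"angular":[0,0,0]}]' >/dev/null; python3 -c "
from h import *
rd()"
```

```text
t 12.75 L [  0.6  103.76  58.15] F [ 1.16 -1.76  1.6 ] op 26.3 50
```

```bash
python3 -m pendant '[{"translation":[0.94,0,0.342],"angular":[0,0,0]},{"translation":[0,0,0],"angular":[0,0,0]}]' >/dev/null; python3 -c "
from h import *
rd()"
```

```text
t 13.0 L [  0.6  104.74  58.15] F [ 1.27 -1.56  2.14] op 26.5 50
```

```bash
python3 -m pendant '[{"translation":[0.94,0,0.342],"angular":[0,0,0]},{"translation":[0,0,0],"angular":[0,0,0]}]' >/dev/null; python3 -c "
from h import *
rd()"
```

```text
t 13.25 L [  0.57 105.71  58.1 ] F [ 0.78 -1.39  2.16] op 26.5 50
```

```bash
python3 -m pendant '[{"translation":[0.94,0,0.342],"angular":[0,0,0]},{"translation":[0,0,0],"angular":[0,0,0]}]' >/dev/null; python3 -c "
from h import *
rd()"
```

```text
t 13.5 L [  0.6  106.69  58.13] F [ 1.05 -2.69  1.48] op 26.1 50
```

```bash
python3 -m pendant '[{"translation":[0.94,0,0.342],"angular":[0,0,0]},{"translation":[0,0,0],"angular":[0,0,0]}]' >/dev/null; python3 -c "
from h import *
rd()"
```

```text
t 13.75 L [  0.61 107.68  58.14] F [ 1.13 -3.28  2.48] op 26.3 50
```

```bash
python3 -m pendant '[{"translation":[0.94,0,0.342],"angular":[0,0,0]},{"translation":[0,0,0],"angular":[0,0,0]}]' >/dev/null; python3 -c "
from h import *
rd()"
```

```text
t 14.0 L [  0.61 108.71  58.15] F [ 0.78 -3.04  2.06] op 26.7 50
```

```bash
python3 -m pendant '[{"translation":[0.94,0,0.342],"angular":[0,0,0]},{"translation":[0,0,0],"angular":[0,0,0]}]' >/dev/null; python3 -c "
from h import *
rd()"
```

```text
t 14.25 L [  0.62 109.67  58.13] F [ 1.48 -3.31  1.91] op 26.7 50
```

```bash
python3 -m pendant '[{"translation":[0.94,0,0.342],"angular":[0,0,0]},{"translation":[0,0,0],"angular":[0,0,0]}]' >/dev/null; python3 -c "
from h import *
rd()"
```

```text
t 14.5 L [  0.6  109.93  57.96] F [ 1.22 -9.01  3.26] op 26.6 51
```

```bash
python3 -m pendant '[{"translation":[0.376,0,0.137],"angular":[0,0,0]},{"translation":[0,0,0],"angular":[0,0,0]},{"translation":[0,0,0],"angular":[0,0,0]}]' >/dev/null; python3 -c "
from h import *
rd()"; for i in 1 2 3; do python3 -m pendant '[{"translation":[0,0,0],"angular":[0,0,0]},{"translation":[0,0,0],"angular":[0,0,0]},{"translation":[0,0,0],"angular":[0,0,0]},{"translation":[0,0,0],"angular":[0,0,0]}]' >/dev/null; python3 -c "
from h import *
rd()"; done
python3 - <<'E'
from h import *
import cv2
p,d=eyes.read_camera("scene");cv2.imwrite("pics/s3.png",cv2.resize(p[180:280,170:330,::-1],None,fx=5,fy=5,interpolation=cv2.INTER_CUBIC))
E
```

```text
t 14.88 L [  0.62 109.93  57.89] F [ 0.84 -9.77  3.79] op 26.6 51
t 15.38 L [  0.61 109.92  57.88] F [  1.19 -10.62   4.38] op 26.1 51
t 15.88 L [  0.63 109.95  57.91] F [ 1.3  -9.84  4.25] op 26.7 51
t 16.38 L [  0.62 109.92  57.89] F [  0.   -10.17   3.84] op 26.6 51
```

View pics/s3.png

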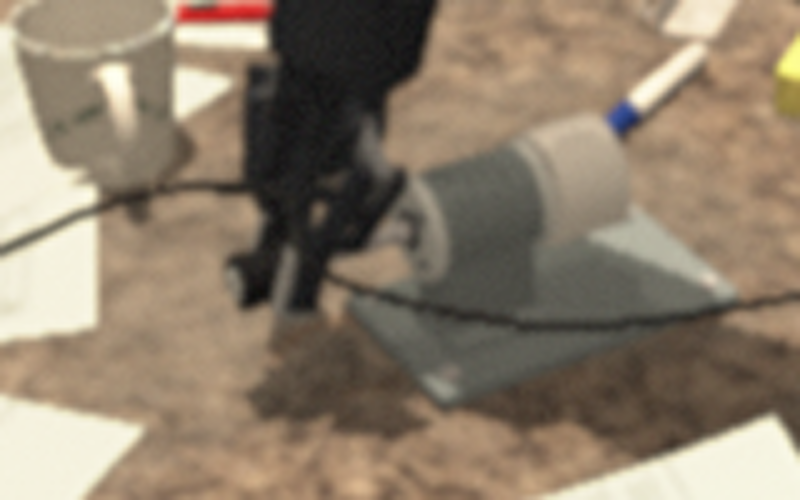

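The scene view shows the knob pulled out with the fingers on its inner part, clear of the cable. I'll load the outer stop slightly more and keep holding.

```bash
python3 -m pendant '[{"translation":[0.28,0,0.1],"angular":[0,0,0]},{"translation":[0,0,0],"angular":[0,0,0]},{"translation":[0,0,0],"angular":[0,0,0]}]' >/dev/null; python3 -c "
from h import *
rd()"; for i in 1 2 ; do python3 -m pendant '[{"translation":[0,0,0],"angular":[0,0,0]},{"translation":[0,0,0],"angular":[0,0,0]},{"translation":[0,0,0],"angular":[0,0,0]},{"translation":[0,0,0],"angular":[0,0,0]}]' >/dev/null; python3 -c "
from h import *
rd()"; done
```

```text
t 16.8 L [  0.63 109.94  57.85] F [  0.68 -12.7    5.  ] op 26.3 51
t 17.3 L [  0.61 109.96  57.83] F [  0.08 -11.55   4.26] op 26.5 51
t 17.8 L [  0.67 109.94  57.85] F [  1.72 -12.25   3.75] op 26.7 51
```

Outer stop held at L=109.94, so the play is 21.0 mm and the middle is at L=99.43. I'll go back to the middle.

```bash
python3 -m pendant '[{"translation":[-0.94,0,-0.342],"angular":[0,0,0]},{"translation":[-0.94,0,-0.342],"angular":[0,0,0]},{"translation":[-0.94,0,-0.342],"angular":[0,0,0]},{"translation":[-0.94,0,-0.342],"angular":[0,0,0]},{"translation":[-0.94,0,-0.342],"angular":[0,0,0]},{"translation":[-0.94,0,-0.342],"angular":[0,0,0]},{"translation":[-0.94,0,-0.342],"angular":[0,0,0]},{"translation":[-0.94,0,-0.342],"angular":[0,0,0]},{"translation":[-0.94,0,-0.342],"angular":[0,0,0]},{"translation":[-0.94,0,-0.342],"angular":[0,0,0]},{"translation":[-0.94,0,-0.342],"angular":[0,0,0]},{"translation":[0,0,0],"angular":[0,0,0]},{"translation":[0,0,0],"angular":[0,0,0]}]' >/dev/null; python3 -c "
from h import *
rd()"
```

```text
t 19.43 L [  0.64 100.18  58.11] F [0.62 0.49 3.47] op 26.7 50
```

```bash
python3 -m pendant '[{"translation":[-0.7,0,-0.255],"angular":[0,0,0]},{"translation":[0,0,0],"angular":[0,0,0]},{"translation":[0,0,0],"angular":[0,0,0]}]' >/dev/null; python3 -c "
from h import *
rd()"
```

```text
t 19.8 L [ 0.65 99.6  58.16] F [0.16 2.21 2.82] op 26.1 50
```

```bash
python3 -m pendant '[{"translation":[-0.19,0,-0.07],"angular":[0,0,0]},{"translation":[0,0,0],"angular":[0,0,0]},{"translation":[0.28,0,0.1],"angular":[0,0,0]},{"translation":[0,0,0],"angular":[0,0,0]}]' >/dev/null; python3 -c "
from h import *
rd()"
```

```text
t 20.3 L [ 0.63 99.46 58.09] F [ 0.09 -1.42  3.01] op 26.4 50
```

```bash
python3 -m pendant '[{"translation":[0,0,0],"angular":[0,0,0]},{"translation":[0,0,0],"angular":[0,0,0]},{"translation":[0,0,0],"angular":[0,0,0]},{"translation":[0,0,0],"angular":[0,0,0]},{"translation":[0,0,0],"angular":[0,0,0]}]' 48; python3 -c "
from h import *
rd()"; python3 -m pendant '[{"translation":[0,0,-8],"angular":[0,0,0]},{"translation":[0,0,-12],"angular":[0,0,0]},{"translation":[0,0,-15],"angular":[0,0,0]},{"translation":[0,0,-15],"angular":[0,0,0]},{"translation":[0,0,-20],"angular":[0,0,0]},{"translation":[0,0,-30],"angular":[0,0,0]},{"translation":[0,0,-40],"angular":[0,0,0]},{"translation":[0,0,-30],"angular":[0,0,0]},{"translation":[30,0,0],"angular":[0,0,0]},{"translation":[0,0,0],"angular":[0,0,0]}]'
python3 - <<'E'
from h import *
import cv2
m=eyes.camera_model("wrist");p,d=eyes.read_camera("wrist")
a=(m["pose"],200/np.tan(np.radians(m["vfov"]/2)),np.array([m["cx"],m["cy"]]))
v,u=np.mgrid[0:400,200:440];u=u.ravel();v=v.ravel();P=(wpts(np.c_[u,v],d[v,u],*a)-O)@B.T
k=(p[v,u].max(1)<60)&(P[:,2]>78)&(P[:,2]<92)&(abs(P[:,0])<14)&(P[:,1]>60)&(P[:,1]<140)
print("knob y",np.percentile(P[k,1],[0,2,98,100]).round(1))
cv2.imwrite("pics/w4.png",p[:,:,::-1])
E
```

```text
t: 20.92
position: [574.1, 212.8, 58.1]
ee_rot: [0.737, 0.654, 0.13, -0.115]
wrist_force: [0.5, -0.3, 0.6]
opening: 48.1
gripper_force: 0.0
t 20.93 L [ 0.57 99.68 58.1 ] F [ 0.57 -0.28  0.65] op 48.1 0
t: 22.18
position: [571.3, 183.7, 230.4]
ee_rot: [0.736, 0.654, 0.131, -0.114]
wrist_force: [-0.3, 0.0, 0.1]
opening: 47.8
gripper_force: 0.0
knob y [ 84.5  85.6 118.2 119.2]
```

View pics/w4.png

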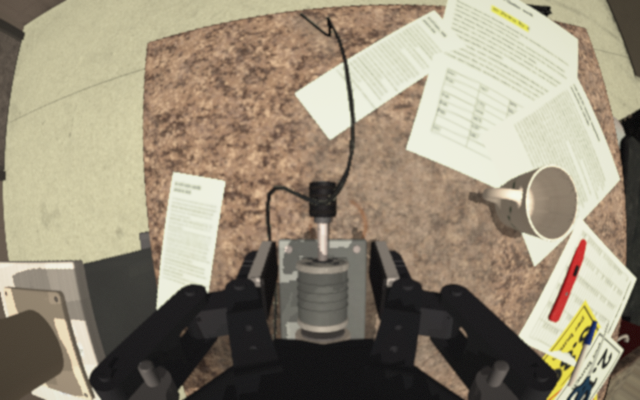

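The wrist view shows the knob at (322,200), free of the gripper. It spans local y 84–119, so its middle is near 101.8, as expected. The cable is undisturbed.

```bash
python3 -c "
from station import manip
print(manip.close_job())"
```

```text
the job is handed in; nothing more can be done
None
```

The job is handed in: I held the shaft at its inner and then its outer stop (wrist force steady at about 11–12 N, after a brief 18 N reading at first contact with the inner one), then left it midway in the 21 mm play and let go, with nothing else touched.

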